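Release and hold up the pop-up vanity mirror

ROBOT

A 6-joint arm with a two-finger parallel gripper is mounted at the origin on the work surface. World frame = base frame: x ahead of the robot, y to its left, z up, the work surface at z = 0. Lengths are in mm, angles in degrees, forces in N, time in s.
With the tool pointing down it reaches from about 350 to 850 mm from the base axis. Payload 8.1 kg.
Tool frame: the origin (TCP) lies midway between the tips of the shut fingers; the grasp point (between the pads) lies 19 mm behind it (r.grip_point_offset is the distance from the TCP to the grasp point, in mm); z points along the fingers, y is the line along which they close (so a half turn about z gives the same grasp; the last joint's range is limited). The gripper opens to 85 mm and grips with 20 to 120 N. Pads are 22 mm wide; open, the fingers measure 114 mm over their backs; the gripper's body (76 mm by 85 mm) begins 54 mm behind the grasp point. The pads swing forward as they close: fully open they stand 13 mm farther back than shut.
Start: joints at [67.472, 7.471, 85.268, -0, 87.261, -4.893], TCP at [181.756, 571.813, 231.292] pointing down, gripper open.
Joint ranges: [-169.43, 169.43], [-51.17, 129.36], [1.28, 143.12], [-76.62, 256.62], [0, 156.53], [-152.29, 152.29]. Speed limits (degrees/s): [136.94, 136.94, 159.86, 180, 180, 180].

INTERFACE

Orientations are given as [roll, pitch, yaw] about the fixed x, y, z axes, in that order (R = Rz(yaw) Ry(pitch) Rx(roll)).
In Python, from bench import r gives the robot as it stands.
- The arm moves only by the shell command python3 -m inch 'ROWS' [FORCE]. ROWS is JSON, one flat list of numbers, 7 for each row, row after row: the shift along the world's x, y, z in m, then the turn, a rotation vector about the world's x, y, z in degrees, then the closure in counts, from 0 (fully open) to 255 (shut). A call has 1 to 10 rows; each row shifts and turns the commanded pose from where the row before left it; what a row does not reach is not made up. A row lasts 1/10 s, in which the tool goes at most 50 mm and 8.59 degrees, less where a joint would pass 70% of its speed; a pose out of reach is approached as far as the arm can. A call with a gripper value outside its range is refused whole. The fingers move at their own pace and stop on an object; FORCE is the grip in N (left out, the last holds). Time passes only in rows, so rows that do not move let the fingers close. It gives the time, the measured TCP pose, the force and the opening at its end, in the units of the state.
- r.sense(): the state, without advancing time (a new reading comes with each control period).
- r.snapshot(name): name is "side" or "top" or "wrist"; returns (picture, depth): 384x512x3 uint8, red, green, blue; 384x512 float32, mm along the optical axis (not along the pixel's ray), 0 where there is no reading.
- r.get_calibration(name): a dict with "fovy" (degrees; the focal length in pixels is half the picture's height over the tangent of half this angle, whatever the lens; pixels are square), "cx", "cy" (the principal point, pixels), "k1" (the pictures are not rectified: a ray, as slopes to the right and down, at radius r is drawn at 1 + k1 r^2 times it, then the intrinsics apply), "position" and "rotation" of the camera in the world; the wrist camera has in their place "tool_from_camera" (4x4, takes a point from camera to tool coordinates, whose origin is the TCP and whose axes are the flange's). Camera axes: x right, y up, looking along -z (the intrinsics and any distortion apply to the point x, -y, -z); pixel columns grow to the right and rows downward; lengths in mm; the calibration is good to about 2 mm. A picture is of the moment at which its call begins: read the wrist's pose just before it. get_calibration takes no time and is no camera call.
- r.hand_in(): hands the job in, once; it reports no verdict.
The state is a dict: "time": time; "joint_pos": joint angles; "qd": joint speeds; "joint_efforts": joint torques, N m; "tool_pos": TCP position; "tcp_rot": TCP orientation; "ft_force": force on the tool from outside, world axes, zero at the start; "wrist_torque": the same for the moment, N m; "finger_gap": finger opening in mm.
Only numpy, scipy, OpenCV 4.12 (cv2) and the standard library are available. Lean on these libraries where they do the work, as an engineer would, in place of code of your own. Each camera call takes 0.05 s, during which the arm holds its last target. There are 200 camera calls.

TASK

Take the white flosser handle out of its stand, press the small recessed button of the pop-up mirror with its nozzle so that the mirror pops up to its first stop, and stand the flosser back in its stand, collar down on the plate. Then grip the round mirror, pull it up to its second stop (fully extended) and finish while still gripping it and holding it there, since its spring draws it back down when let go. Leave the other things on the vanity where they are.

Things in the scene. Friction and masses are not known exactly. Their poses are not given: they have to be found in the camera images.
- unit: dark grey metal mirror housing fixed to the vanity, 90 (x) x 180 (y) x 60 mm high; origin at the centre of its underside. On its top, at y = -40 mm in its frame, stands the mirror on a telescopic mast; at y = +65 mm is the bore of the button. z up, yaw varies.
- mirror_center (a point): centre of the round mirror disc standing upright over the housing, 90 mm diameter, 14 mm thick along the housing's x axis (its flat faces look along +x and -x); this centre lies 55 mm above the housing's top when down. Can be pinched across its faces from above. It only moves straight up and down.
- mirror (a joint): height of the mirror above its fully lowered position, m: 0 latched down; 0.025 first stop, where its spring lifts it in about 0.5 s once the button releases it; 0.085 second stop (end of travel). Beyond the first stop a spring of 100 N/m pulls it back, about 6 N at the second stop. While latched it cannot be pulled up.
- bore (a point): centre of the mouth of the button's bore, level with the housing's top; the bore is 14 mm wide, vertical, and a thin square chrome frame of 27 mm surrounds it
- button_top (a point): centre of the top face of the round steel spring button at the bottom of the bore, 12.4 mm wide; 8 mm below the bore's mouth when not pressed
- button (a joint): how far the button is pressed, m: 0 out, 0.005 fully in (4 N; 1.5 N starts it moving). The latch lets go beyond about 0.0032; hold the button in for half a second so that the mirror rises. The button springs back and the mirror stays up at its first stop.
- flosser_grip (a point): middle of the flosser's round white handle, 50 mm above the collar's underside. The handle is 16 mm in diameter from 8 to 90 mm above the collar's underside; whole flosser 145 mm long, 60 g or so, loose, standing upright nozzle down in its stand. z points along it, from nozzle to handle.
- flosser_collar (a point): centre of the underside of the flosser's collar (28 mm wide, 8 mm thick), which rests on the stand's plate. Below it a shank 10 mm wide for 26 mm, then the nozzle 6 mm wide to 55 mm below the collar.
- flosser_tip (a point): end of the flosser's nozzle, 55 mm below the collar's underside and 105 mm below flosser_grip
- stand: steel stand fixed to the vanity, 70 x 70 mm foot, its 60 x 60 mm plate has its top 66 mm above the vanity and a round hole 16 mm wide at the centre; origin at the centre of its underside
- seat (a point): centre of the hole in the stand's plate, level with the plate's top
- tumbler: chrome toothbrush tumbler, 70 mm wide, 100 mm high (its toothbrush reaches 172 mm); loose, to be left alone; origin at the centre of its underside
- soap_dish: grey stone soap dish 85 x 120 mm with a bar of soap, 40 mm high; loose, to be left alone; origin at the centre of its underside
- balm_tin: flat round tin of lip balm, 42 mm wide, 18 mm high; loose, to be left alone; origin at the centre of its underside
- cream_jar: white lidded cream jar, 52 mm wide, 42 mm high; loose, to be left alone; origin at the centre of its underside
- perfume: square glass perfume bottle 35 x 55 mm with a metal cap, 110 mm high; loose, to be left alone; origin at the centre of its underside
- dispenser: stone soap dispenser, 68 mm wide, 160 mm high with its spout; loose, to be left alone; origin at the centre of its underside
Things that resemble listed ones, but are neither listed nor needed, are in the scene too. What is meant by the unit is not blue, and is the larger of those in its own colour.

How it is judged (in metres and radians):
On the way, in this order (a step that is already met when the one before it is completed fails the run):
1. the recessed button is pressed in with the flosser (value of joint button above 0.003 m and contact force between flosser and button above 0.5 N), for 0.05 s.
2. the mirror is up at its first stop and the flosser stands released in its stand (distance between flosser_collar and seat below 0.008 m and angle between flosser_collar's own z axis and vertical below 0.12 rad and value of joint mirror above 0.015 m and contact force between the fingers and flosser below 0.1 N), for 0.2 s.
At the end, for the whole second after the job is handed in: The mirror is held by the fingers (over 1 N of contact) within 5 mm of its second stop, and the flosser stands upright in its stand (collar within 8 mm of its seat, leaning less than 0.12 rad) (value of joint mirror above 0.08 m and contact force between the fingers and mirror above 1 N and distance between flosser_collar and seat below 0.008 m and angle between flosser_collar's own z axis and vertical below 0.12 rad); the arm keeps its last pose, push and grip.
It fails at once if another thing on the vanity is moved by more than 25 mm or tipped over (distance of any of tumbler, soap_dish, balm_tin, cream_jar, perfume, dispenser from where it was at the start of the episode above 0.025 m or angle between any of tumbler, soap_dish, balm_tin, cream_jar, perfume, dispenser's own z axis and vertical above 0.5 rad).
It also fails if it takes over 62 s, if anything falls off the work surface, if the arm or the gripper's body presses on something with over 40 N, if the wrist force passes 120 N, or if a joint passes its speed limit or range.

## Working session

There is one attempt and no reset: what is moved stays moved. The work goes in short steps, Python scripts to look and compute and a shell command to move; the robot and the scene stay as the last step left them, time stands still between calls to the robot, and variables do not carry over. Pictures are saved under pics/ and viewed, on a budget of 10 in all, crops included, one or two more only if the job needs it, and the job is handed in when it is done.

```bash
mkdir -p pics; cat > h.py <<'E'
import numpy as np, cv2
from bench import r
from scipy.spatial.transform import Rotation as R
def grab(n,tag):
    s=r.sense(); p,d=r.snapshot(n); np.savez(f'pics/{tag}.npz',p=p,d=d,pos=s['tool_pos'],rot=s['tcp_rot'])
    cv2.imwrite(f'pics/{tag}.png',p[:,:,::-1]); return p,d
def cam(n,z):
    c=r.get_calibration(n)
    if n=='wrist':
        T=np.array(c['tool_from_camera']); Rt=R.from_euler('xyz',z['rot'],degrees=True).as_matrix()
        return c,Rt@T[:3,:3],Rt@T[:3,3]+z['pos']
    return c,np.array(c['rotation']).reshape(3,3) if np.size(c['rotation'])==9 else R.from_euler('xyz',c['rotation'],degrees=True).as_matrix(),np.array(c['position'])
def rays(n,z,uv):
    c,Rm,t=cam(n,z); f=192/np.tan(np.radians(c['fovy']/2))
    K=np.array([[f,0,c['cx']],[0,f,c['cy']],[0,0,1]])
    q=cv2.undistortPoints(np.float64(uv).reshape(-1,1,2),K,np.array([c['k1'],0,0,0,0.]))[:,0]
    return np.c_[q[:,0],-q[:,1],-np.ones(len(q))]@Rm.T,t
def pts(n,tag,uv):
    "world points by depth"
    z=np.load(f'pics/{tag}.npz'); d,t=rays(n,z,uv); uv=np.int32(np.round(uv)).reshape(-1,2)
    return d*z['d'][uv[:,1],uv[:,0]][:,None]+t
def onz(n,tag,uv,h):
    z=np.load(f'pics/{tag}.npz'); d,t=rays(n,z,uv); return t+d*((h-t[2])/d[:,2])[:,None]
def cloud(n,tag):
    g=np.stack(np.meshgrid(np.arange(512),np.arange(384)),-1).reshape(-1,2)
    return pts(n,tag,g).reshape(384,512,3)
E
python3 - <<'E'
from h import *
for n in('side','top'): 
    grab(n,n+'0'); print(n,r.get_calibration(n))
print(r.get_calibration('wrist'),r.sense())
a=cv2.imread('pics/top0.png');b=cv2.imread('pics/side0.png')
cv2.imwrite('pics/t0.png',cv2.resize(a,(800,600)));cv2.imwrite('pics/s0.png',cv2.resize(b,(800,600)))
E
```

```text
side {'fovy': 46.72017723186639, 'cx': 259.88338291362567, 'cy': 193.8213322648305, 'k1': -0.055802640061547566, 'position': array([411.45134125, 912.37526476, 762.43537095]), 'rotation': array([  53.34796447,   -1.29479053, -173.82491001])}
top {'fovy': 54.115057915253914, 'cx': 259.16486935574034, 'cy': 197.28940857967723, 'k1': -0.0678482788262055, 'position': array([ 339.12001263,   -6.19584296, 1201.53210076]), 'rotation': array([  8.88083585,  -0.16243678, -90.45670381])}
{'fovy': 66.61901940358966, 'cx': 259.418460962513, 'cy': 191.2625347983605, 'k1': 0.00717265004021474, 'tool_from_camera': array([[-8.10436051e-04,  9.62205059e-01,  2.72324748e-01,
         6.83935273e+01],
       [ 9.99999671e-01,  7.74995925e-04,  2.37697035e-04,
        -8.77152182e-01],
       [ 1.76627196e-05,  2.72324851e-01, -9.62205371e-01,
        -1.43380902e+02],
       [ 0.00000000e+00,  0.00000000e+00,  0.00000000e+00,
         1.00000000e+00]])} {'time': 0.1, 'joint_pos': array([ 6.74737104e+01,  7.51330834e+00,  8.53241753e+01, -1.20631750e-05,
        8.72621845e+01, -4.89171924e+00]), 'qd': array([ 0.01118805, -0.07300768, -0.10513062, -0.0825489 , -0.0430615 ,
        0.01692734]), 'joint_efforts': array([ 6.59774087e-04, -5.70943201e+01, -5.01944876e+01, -2.89690552e-04,
        7.91603787e-03,  3.31187800e-05]), 'tool_pos': array([181.53633128, 571.34313882, 230.3121082 ]), 'tcp_rot': array([-1.79900694e+02, -8.48698165e-03,  1.62365423e+02]), 'ft_force': array([-0.12624221,  0.47289542,  0.24641342]), 'wrist_torque': array([-0.00594115,  0.00567139,  0.02694795]), 'finger_gap': 85.31101197819702}
```

View pics/t0.png

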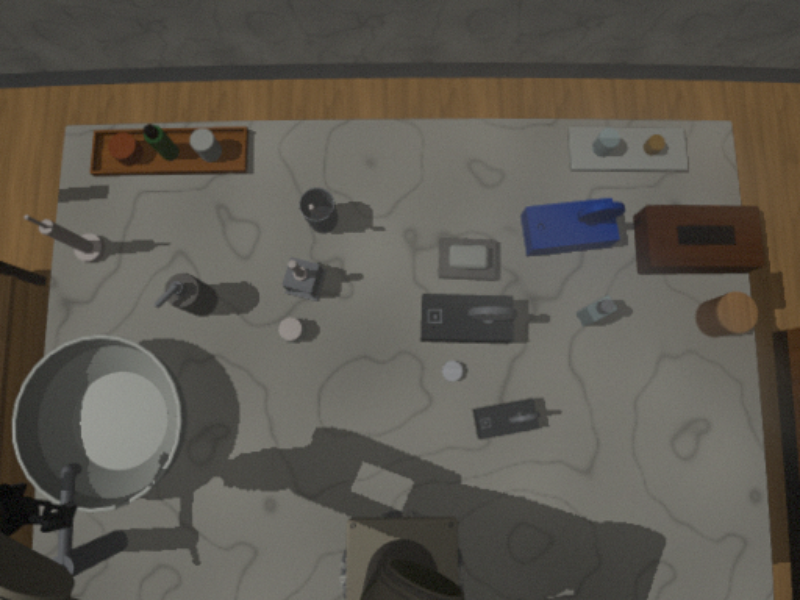

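View pics/s0.png

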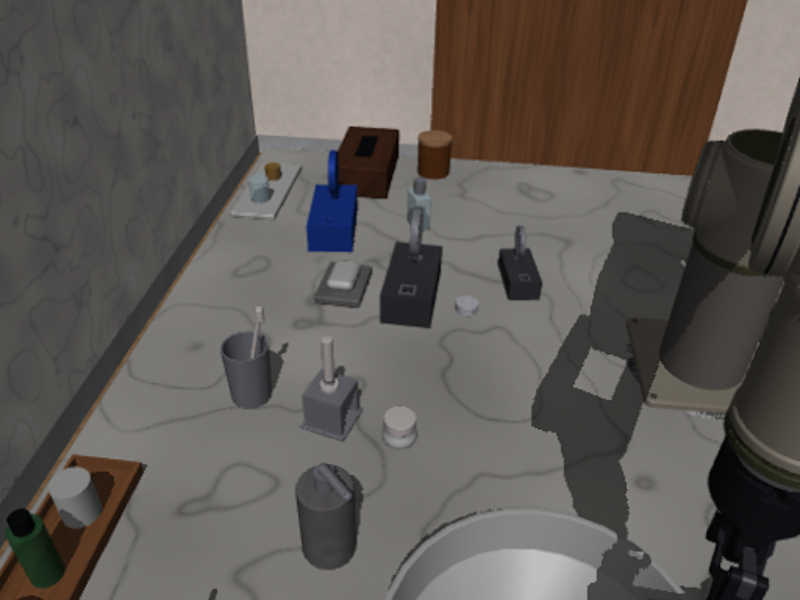

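Top view (800x600): three mirror units, blue at (570,225), large grey at (467,318) and small grey at (508,417). The large grey one is meant, since it isn't blue and is the larger of the greys. The flosser in its stand is at (302,277). I'll confirm in a crop and measure by depth.

```bash
python3 - <<'E'
from h import *
a=cv2.imread('pics/top0.png');b=cv2.imread('pics/side0.png')
im=np.hstack([cv2.resize(a[140:240,160:260],(400,400),interpolation=2),cv2.resize(a[160:260,260:360],(400,400),interpolation=2)])
im2=np.hstack([cv2.resize(b[200:300,170:270],(400,400)),cv2.resize(b[120:220,220:320],(400,400))])[:,:]
cv2.imwrite('pics/c0.png',cv2.resize(np.vstack([im,im2]),(600,600)))
for n in('top','side'):
    P=cloud(n,n+'0'); 
    def sel(xy,rad,z0,z1):
        q=P.reshape(-1,3); m=(np.hypot(q[:,0]-xy[0],q[:,1]-xy[1])<rad)&(q[:,2]>z0)&(q[:,2]<z1); return q[m]
    u=onz('top','top0',[[299,203],[193,177],[193,172]],60)[:,:2]; print(u)
    q=sel(u[0],130,52,68); print(n,'unit',len(q),q[:,2].mean(),cv2.minAreaRect(np.float32(q[:,:2])))
    q=sel(u[0],130,85,190); print(n,'mirror',len(q),q.min(0),q.max(0),q.mean(0),cv2.minAreaRect(np.float32(q[:,:2])))
    q=sel(u[1],60,61,70); print(n,'plate',len(q),q.min(0),q.max(0),cv2.minAreaRect(np.float32(q[:,:2])))
    q=sel(u[1],60,78,170)
    for z in range(70,170,10):
        w=q[(q[:,2]>z)&(q[:,2]<z+10)]
        if len(w): print(z,len(w),w.mean(0),w.min(0)[:2],w.max(0)[:2])
E
```

```text
[[ 498.79420542 -132.99513623]
 [ 582.77656609  194.11170659]
 [ 598.67188218  194.44045889]]
top unit 1466 60.544986673481205 ((499.3867492675781, -133.22071838378906), (179.2039337158203, 90.79389953613281), 88.10871887207031)
top mirror 240 [ 489.51156054 -214.34404815   86.57647147] [ 505.66243036 -129.23275739  163.93110053] [ 495.51114609 -169.60382092  140.25207797] ((497.6602783203125, -171.8700408935547), (85.28461456298828, 14.91308307647705), 88.65412902832031)
top plate 275 [549.94041436 159.01858306  61.16960486] [619.77930238 229.92205499  69.99581046] ((585.6746826171875, 195.25433349609375), (61.022621154785156, 60.74077606201172), 75.31979370117188)
70 5 [583.21952286 197.67689773  78.68363242] [578.98227119 187.82037243] [587.99623703 206.38496091]
80 4 [584.19569487 190.43379269  86.11522219] [579.87338256 189.42027927] [593.00267868 192.26422232]
90 5 [582.22878316 191.84414079  94.4366959 ] [579.07832737 187.81939695] [587.10874885 197.62855096]
100 5 [582.37382264 192.9874606  105.05569823] [578.69556625 189.45990355] [591.35180288 198.24552712]
110 5 [582.24951
[... 1405 characters left out ...]
082142  94.5202901 ] [577.94181193 195.23830914] [593.28146342 206.17112801]
100 24 [584.7484893  201.82709311 104.33571351] [577.49928184 197.0759685 ] [592.72344991 206.86448726]
110 27 [584.83847182 202.23906184 114.89018432] [578.96850538 198.13652183] [591.60934933 205.43774791]
120 26 [584.44233728 201.29257121 125.33911094] [578.46463533 195.33100104] [591.53951998 203.86679072]
130 24 [584.78596286 201.65180157 135.46858981] [578.21838332 196.88832231] [593.92714441 205.89211721]
140 29 [585.02818773 200.68814175 144.69361777] [578.26724582 193.88124165] [593.18723305 204.88972959]
150 40 [585.74640346 198.31864251 154.87105305] [578.63363707 190.50892345] [593.05882908 203.89120751]
```

View pics/c0.png

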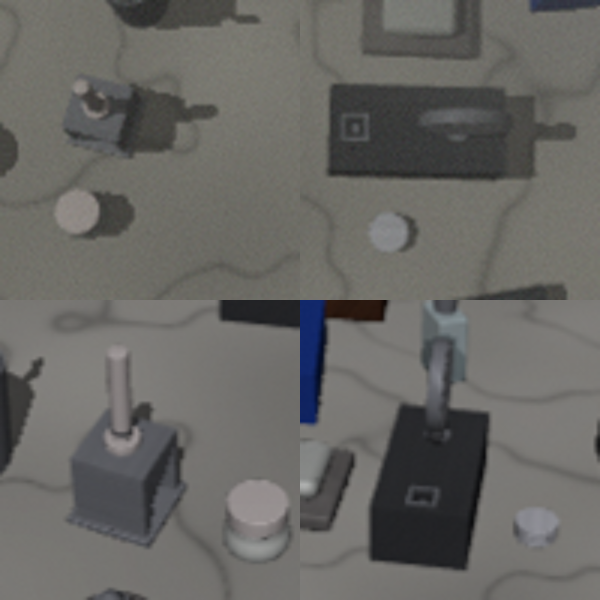

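Confirmed: the large grey unit at about (499,-132) has its bore on the +y side, and the flosser is at about (585,196). I'll move above the flosser for a close wrist view.

```bash
python3 -m inch '[0.034,-0.031,0.01,0,0,0,0, 0.034,-0.031,0,0,0,0,0, 0.034,-0.031,0,0,0,0,0, 0.034,-0.031,0,0,0,0,0, 0.034,-0.031,0,0,0,0,0, 0.034,-0.031,0,0,0,0,0, 0.034,-0.031,0,0,0,0,0, 0.034,-0.031,0,0,0,0,0, 0.034,-0.031,0,0,0,0,0, 0.034,-0.031,0,0,0,0,0]' && python3 -m inch '[0.034,-0.034,0,0,0,0,0, 0.03,-0.032,0,0,0,0,0, 0,0,0,0,0,0,0,0,0,0,0,0,0,0]'
python3 - <<'E'
from h import *
grab('wrist','w1'); a=cv2.imread('pics/w1.png'); cv2.imwrite('pics/w1b.png',cv2.resize(a,(800,600)))
P=cloud('wrist','w1').reshape(-1,3)
m=np.hypot(P[:,0]-585,P[:,1]-196)<50
q=P[m&(abs(P[:,2]-66)<5)]; print('plate',len(q),q.mean(0),cv2.minAreaRect(np.float32(q[:,:2])))
m=np.hypot(P[:,0]-585,P[:,1]-196)<16
q=P[m&(abs(P[:,2]-156)<5)]; print('top',len(q),q.mean(0),cv2.minEnclosingCircle(np.float32(q[:,:2])))
q=P[m&(abs(P[:,2]-110)<20)]; print('body',len(q),q.mean(0),q.min(0),q.max(0))
print(r.sense()['tool_pos'],r.sense()['tcp_rot'],r.sense()['joint_pos'])
E
```

```text
time: 1.1
tool_pos: [522.7, 260.2, 240.9]
tcp_rot: [-180.0, -0.0, 162.4]
ft_force: [0.7, 1.2, 0.2]
finger_gap: 85.6
time: 1.5
tool_pos: [586.0, 194.7, 240.4]
tcp_rot: [-180.0, -0.1, 162.2]
ft_force: [-0.0, 1.0, -0.3]
finger_gap: 85.2
plate 2173 [582.08201798 196.66823931  66.86330885] ((586.2064819335938, 195.4170379638672), (60.1113395690918, 60.373390197753906), 74.63225555419922)
top 293 [586.11860765 195.64653708 156.38713738] ((586.793701171875, 195.32772827148438), 7.9099016189575195)
body 146 [581.23259499 197.0190071  111.70422774] [579.11673332 187.89279035  90.34307455] [589.22029676 203.12439849 129.72749692]
[585.40125883 195.69691755 240.57784398] [-1.79979761e+02 -8.30522590e-02  1.62317647e+02] [ 1.37110257e+01  9.99265412e+00  8.15237688e+01  2.59943457e-02
  8.85650145e+01 -5.86073052e+01]
```

View pics/w1b.png

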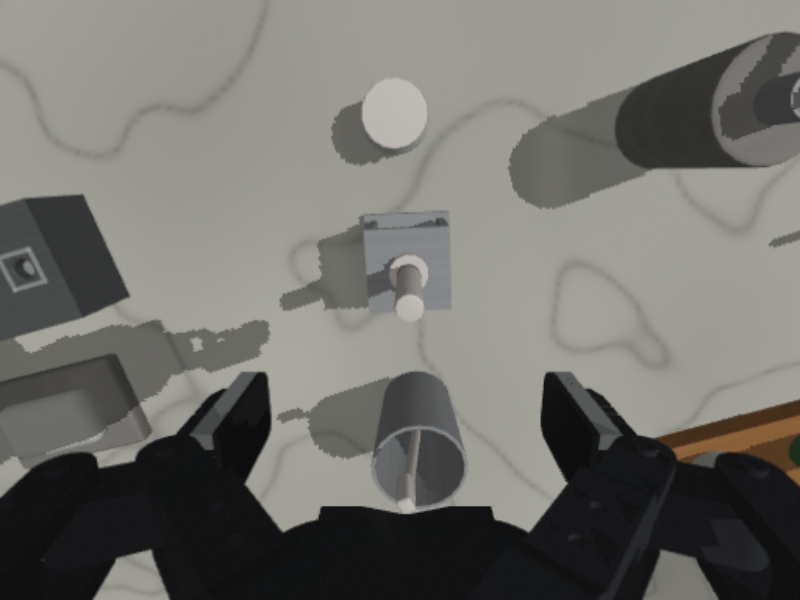

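The flosser axis at (586.3,195.5) fits the stand. The toothbrush reaches 172 mm, so I'll grip high, at z≈132, to keep the gripper body above it.

```bash
python3 -m inch '[0.0006,0,-0.035,0,0,0,0, 0,0,-0.035,0,0,0,0, 0,0,-0.035,0,0,0,0, 0,0,-0.022,0,0,0,0, 0,0,0,0,0,0,0]' && python3 -m inch '[0,0,0,0,0,0,255,0,0,0,0,0,0,255,0,0,0,0,0,0,255,0,0,0,0,0,0,255,0,0,0,0,0,0,255,0,0,0,0,0,0,255,0,0,0,0,0,0,255]' 60
```

```text
time: 2.05
tool_pos: [582.3, 196.5, 109.7]
tcp_rot: [-179.8, -0.4, 162.5]
ft_force: [-1.0, -0.5, -0.3]
finger_gap: 85.5
time: 2.75
tool_pos: [587.1, 196.0, 115.5]
tcp_rot: [179.9, 0.1, 162.4]
ft_force: [-0.5, -0.2, 5.2]
finger_gap: 14.1
```

```bash
python3 -m inch '[0,0,0,0,0,0,255,0,0,0.01,0,0,0,255,0,0,0.02,0,0,0,255,0,0,0.035,0,0,0,255,0,0,0.035,0,0,0,255,0,0,0,0,0,0,255,0,0,0,0,0,0,255]'
python3 - <<'E'
from h import *
grab('wrist','w2'); a=cv2.imread('pics/w2.png'); cv2.imwrite('pics/w2b.png',cv2.resize(a,(800,600)))
s=r.sense();print(s['tool_pos'],s['finger_gap'],s['ft_force'],s['tcp_rot'])
P=cloud('side','side0').reshape(-1,3); 
# bore frame estimates from pictures at z=60
print(onz('top','top0',[[278.3,202.3]],60), onz('wrist','w1',[[22*.64,269*.64]],60))
E
```

```text
time: 3.45
tool_pos: [587.1, 195.9, 215.9]
tcp_rot: [179.9, 0.1, 162.4]
ft_force: [-0.8, 0.6, -1.4]
finger_gap: 14.5
[586.18753014 195.66855327 214.1227444 ] 14.597456192615438 [-0.24769406  0.74492602 -0.3899856 ] [-1.79988244e+02 -1.23731946e-02  1.62357442e+02]
[[501.45474873 -69.44244552  60.        ]] [[501.79343755 -69.42904309  60.        ]]
```

View pics/w2b.png

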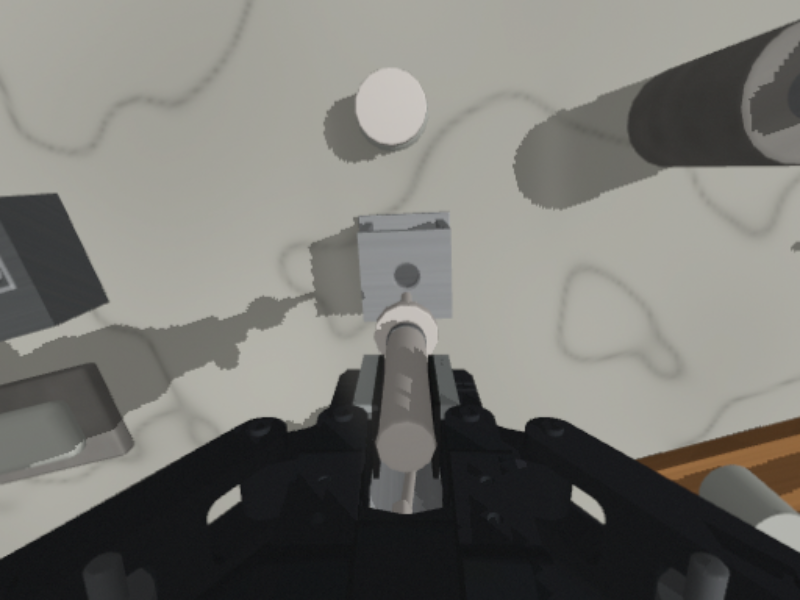

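The flosser is held upright and the hole is clear at (406,275). I'll go over the bore with the tip about 12 mm above its mouth.

```bash
python3 -m inch '[-0.0142,-0.044,0,0,0,0,255,-0.0142,-0.044,0,0,0,0,255,-0.0142,-0.044,0,0,0,0,255,-0.0142,-0.044,0,0,0,0,255,-0.0142,-0.044,0,0,0,0,255,-0.0142,-0.044,0,0,0,0,255,0,0,-0.02,0,0,0,255,0,0,-0.02,0,0,0,255,0,0,0,0,0,0,255,0,0,0,0,0,0,255]'
python3 - <<'E'
from h import *
print('hole',onz('wrist','w2',[[406*.64,275*.64]],66),'tip',onz('wrist','w2',[[406*.64,293*.64]],112))
grab('wrist','w3'); a=cv2.imread('pics/w3.png'); cv2.imwrite('pics/w3b.png',cv2.resize(a[60:300,130:370],(600,600),interpolation=cv2.INTER_CUBIC))
s=r.sense();print(s['tool_pos'],s['finger_gap'],s['ft_force'],s['tcp_rot'])
E
```

```text
time: 4.5
tool_pos: [500.1, -67.9, 173.1]
tcp_rot: [-180.0, -0.2, 162.4]
ft_force: [0.4, -0.3, -0.2]
finger_gap: 14.6
hole [[585.68143359 196.03308213  66.        ]] tip [[585.42970722 195.98446142 112.        ]]
[500.9214442  -67.87312202 174.20601434] 14.466035780140114 [0.74937985 0.26184882 0.46029669] [-1.79994218e+02 -6.23334657e-02  1.62392633e+02]
```

View pics/w3b.png

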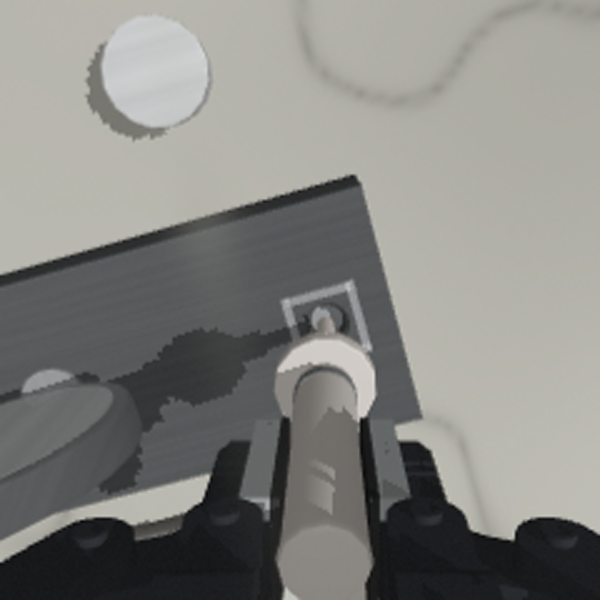

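The frame corners in the crop are (284,300), (352,284) and (371,350), with the nozzle tip at about (321,314) over the bore.

```bash
python3 - <<'E'
from h import *
c=np.array([[284,300],[352,284],[371,350],[321,314],[330,318]])/2.5+[130,60]
p=onz('wrist','w3',c[:3],60.5); print(p,'centre',(p[0]+p[2])/2, np.linalg.norm(p[0]-p[1]),np.linalg.norm(p[1]-p[2]))
print('tip',onz('wrist','w3',c[3:4],71),'button',onz('wrist','w3',c[4:],53))
E
```

```text
[[488.90381975 -80.2806075   60.5       ]
 [490.71401519 -55.2107588   60.5       ]
 [516.48838319 -55.8294427   60.5       ]] centre [502.69610147 -68.0550251   60.5       ] 25.13511729479598 25.78179233450811
tip [[495.33560967 -68.30247766  71.        ]] button [[502.24034709 -67.05063067  53.        ]]
```

```bash
python3 - <<'E'
from h import *
P=cloud('wrist','w3'); 
for v in range(172,200,2): print(v,[tuple(np.round(P[v,u]).astype(int)) for u in range(256,264,2)])
q=P.reshape(-1,3); m=(np.hypot(q[:,0]-500,q[:,1]+68)<25)
for z in range(64,190,8):
    w=q[m&(q[:,2]>z)&(q[:,2]<z+8)]
    if len(w): print(z,len(w),w.mean(0).round(1),w.min(0).round(1),w.max(0).round(1))
a=cv2.imread('pics/w3.png'); cv2.imwrite('pics/w3c.png',cv2.resize(a[160:230,225:295],(600,600),interpolation=cv2.INTER_CUBIC))
E
```

```text
172 [(np.int64(485), np.int64(-67), np.int64(60)), (np.int64(486), np.int64(-66), np.int64(60)), (np.int64(486), np.int64(-64), np.int64(62)), (np.int64(487), np.int64(-62), np.int64(62))]
174 [(np.int64(487), np.int64(-68), np.int64(61)), (np.int64(488), np.int64(-66), np.int64(60)), (np.int64(488), np.int64(-64), np.int64(62)), (np.int64(488), np.int64(-63), np.int64(61))]
176 [(np.int64(489), np.int64(-68), np.int64(62)), (np.int64(489), np.int64(-67), np.int64(62)), (np.int64(490), np.int64(-65), np.int64(62)), (np.int64(490), np.int64(-63), np.int64(62))]
178 [(np.int64(490), np.int64(-69), np.int64(61)), (np.int64(491), np.int64(-67), np.int64(62)), (np.int64(491), np.int64(-66), np.int64(62)), (np.int64(492), np.int64(-64), np.int64(61))]
180 [(np.int64(492), np.int64(-70), np.int64(61)), (np.int64(493), np.int64(-68), np.int64(60)), (np.int64(493), np.int64(-66), np.int64(61)), (np.int64(494), np.int64(-64), np.int64(61))]
182 [(np.int64(494), np.int64(-70), np.int64(62)), (np.int64(495), np.int64(-69), np.int64(60)), (np.int64(497), np.int64(-67), np.int64(54)), (np.int64(49
[... 1665 characters left out ...]
.7] [499.8 -65.5  79.9]
80 14 [497.2 -67.9  83.5] [496.8 -70.2  80.3] [498.2 -66.   87.5]
120 40 [489.3 -65.  126.6] [486.  -79.2 124.7] [499.5 -54.7 128. ]
128 675 [494.9 -67.  132.2] [485.9 -82.4 128. ] [511.3 -54.8 136. ]
136 105 [494.1 -66.7 141.2] [491.2 -75.9 136.1] [502.3 -60.4 144. ]
144 104 [494.  -66.7 148.1] [491.5 -75.9 144.1] [501.8 -60.8 152. ]
152 127 [493.9 -67.  156.2] [491.8 -75.9 152. ] [503.  -60.9 159.9]
160 137 [494.1 -66.9 164.2] [491.8 -75.9 160.2] [501.5 -60.8 167.9]
168 156 [493.9 -66.6 172.1] [491.7 -75.2 168. ] [499.5 -60.8 176. ]
176 413 [492.6 -66.4 180.7] [485.7 -86.  176. ] [500.3 -47.7 184. ]
184 607 [492.6 -66.4 188.2] [485.7 -86.7 184. ] [500.7 -47.1 192. ]
```

View pics/w3c.png

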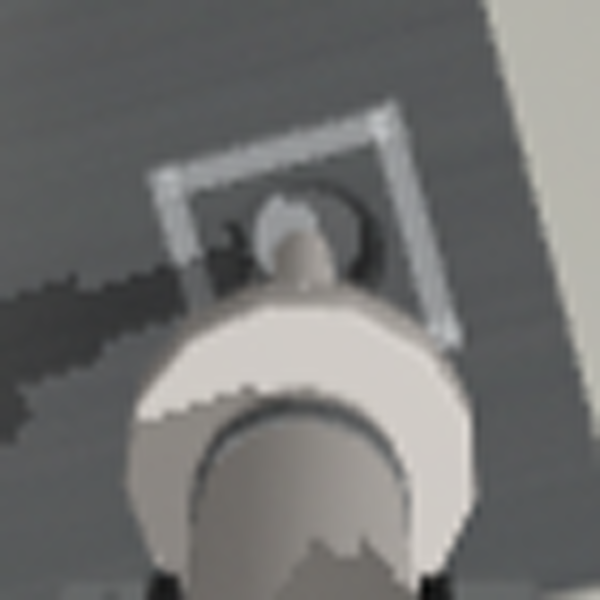

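```bash
python3 - <<'E'
from h import *
c=np.array([[150,175],[393,100],[462,345]])*70/600+[225,160]-.4
p=onz('wrist','w3',c,60.8); print(p,'centre',(p[0]+p[2])/2, np.linalg.norm(p[0]-p[1]),np.linalg.norm(p[1]-p[2]))
E
```

```text
[[488.44579953 -81.53354072  60.8       ]
 [488.52205379 -54.87589453  60.8       ]
 [516.28290242 -55.69171952  60.8       ]] centre [502.36435097 -68.61263012  60.8       ] 26.657755249237404 27.772833610800962
```

```bash
python3 -m inch '[0.002,-0.0006,0,0,0,0,255,0,0,0,0,0,0,255,0,0,-0.008,0,0,0,255,0,0,-0.007,0,0,0,255,0,0,0,0,0,0,255,0,0,0,0,0,0,255]' && python3 -m inch '[0,0,-0.002,0,0,0,255,0,0,-0.001,0,0,0,255,0,0,0,0,0,0,255,0,0,0,0,0,0,255]' && python3 -c "
from bench import r;s=r.sense();print(s['ft_force'],s['tool_pos'])"
```

```text
time: 5.15
tool_pos: [502.7, -68.7, 158.7]
tcp_rot: [-180.0, -0.1, 162.4]
ft_force: [-0.4, -0.1, 0.6]
finger_gap: 14.8
time: 5.55
tool_pos: [503.3, -68.8, 156.4]
tcp_rot: [-180.0, 0.0, 162.4]
ft_force: [0.2, 0.2, 1.0]
finger_gap: 14.5
[0.24413664 0.22975008 0.96522211] [503.26542258 -68.82816278 156.44753857]
```

```bash
python3 -m inch '[0,0,-0.002,0,0,0,255,0,0,0,0,0,0,255,0,0,0,0,0,0,255]' && python3 -m inch '[0,0,-0.0015,0,0,0,255,0,0,0,0,0,0,255,0,0,0,0,0,0,255]'&& python3 -m inch '[0,0,-0.0015,0,0,0,255,0,0,0,0,0,0,255,0,0,0,0,0,0,255]'
```

```text
time: 5.85
tool_pos: [503.4, -68.8, 154.6]
tcp_rot: [180.0, 0.0, 162.4]
ft_force: [-0.5, -0.5, 3.1]
finger_gap: 14.3
time: 6.15
tool_pos: [503.2, -68.8, 152.8]
tcp_rot: [-180.0, 0.0, 162.4]
ft_force: [0.5, 0.2, 2.8]
finger_gap: 14.8
time: 6.45
tool_pos: [503.2, -68.8, 151.3]
tcp_rot: [-180.0, 0.0, 162.4]
ft_force: [-0.2, 0.5, 3.1]
finger_gap: 14.9
```

```bash
python3 -m inch '[0,0,-0.0015,0,0,0,255,0,0,0,0,0,0,255,0,0,0,0,0,0,255]' && python3 -m inch '[0,0,-0.001,0,0,0,255,0,0,0,0,0,0,255,0,0,0,0,0,0,255,0,0,0,0,0,0,255,0,0,0,0,0,0,255,0,0,0,0,0,0,255,0,0,0,0,0,0,255]'
python3 - <<'E'
from h import *
grab('side','side1')
for t in('side0','side1'):
    q=cloud('side',t).reshape(-1,3); m=(abs(q[:,0]-497)<12)&(q[:,1]<-125)&(q[:,1]>-215)&(q[:,2]>80)&(q[:,2]<230); print(np.percentile(q[m][:,2],[50,95,99]),m.sum())
E
```

```text
time: 6.75
tool_pos: [503.9, -69.0, 151.1]
tcp_rot: [180.0, 0.1, 162.4]
ft_force: [-1.5, 0.6, 9.9]
finger_gap: 14.2
time: 7.45
tool_pos: [504.2, -69.1, 150.9]
tcp_rot: [180.0, 0.2, 162.4]
ft_force: [-2.4, 0.4, 16.0]
finger_gap: 14.2
[132.0991902  159.79989313 161.625654  ] 225
[122.78981744 153.68615869 157.38288006] 66
```

The button bottomed out at 10–16 N and was held for about 1 s. I'll retreat straight up and check the mirror.

```bash
python3 -m inch '[0,0,0.01,0,0,0,255,0,0,0.02,0,0,0,255,0,0,0.0355,0,0,0,255,0.0138,0.0441,0,0,0,0,255,0.0138,0.0441,0,0,0,0,255,0.0138,0.0441,0,0,0,0,255,0.0138,0.0441,0,0,0,0,255,0.0138,0.0441,0,0,0,0,255,0.0138,0.0441,0,0,0,0,255,0,0,0,0,0,0,255]'
python3 - <<'E'
from h import *
grab('side','side2')
q=cloud('side','side2').reshape(-1,3); m=(abs(q[:,0]-497)<12)&(q[:,1]<-125)&(q[:,1]>-220)&(q[:,2]>80)&(q[:,2]<230); print(np.percentile(q[m][:,2],[50,95,99]),m.sum(),q[m].min(0),q[m].max(0),cv2.minAreaRect(np.float32(q[m][:,:2])))
grab('wrist','w4')
q=cloud('wrist','w4').reshape(-1,3); s=r.sense()['tool_pos']; print(s)
m=(np.hypot(q[:,0]-s[0],q[:,1]-s[1])<12)
for z in range(96,180,8):
    w=q[m&(q[:,2]>z)&(q[:,2]<z+8)]
    if len(w): print(z,len(w),w.mean(0).round(1),w.min(0).round(1))
a=cv2.imread('pics/w4.png'); cv2.imwrite('pics/w4b.png',cv2.resize(a[120:300,170:350],(600,600),interpolation=cv2.INTER_CUBIC))
E
```

```text
time: 8.5
tool_pos: [585.5, 201.0, 212.6]
tcp_rot: [180.0, -0.2, 162.6]
ft_force: [-0.8, 0.2, -0.1]
finger_gap: 14.7
[153.26655783 182.0827856  184.24859621] 245 [ 488.68030079 -210.84394658   81.79234102] [ 505.55638698 -125.26486513  185.88245089] ((497.2531433105469, -168.19668579101562), (85.88622283935547, 14.806052207946777), 87.65725708007812)
[585.23474433 196.76175376 212.90556282]
104 6 [582.5 198.4 110.4] [581.9 196.1 109.7]
112 17 [582.9 198.8 115.9] [581.9 196.  112.4]
120 14 [582.4 198.4 123.3] [581.8 196.2 120.2]
168 385 [580.5 197.2 172.3] [573.4 185.  170.6]
176 104 [579.4 199.3 181.3] [576.7 190.1 176.2]
```

View pics/w4b.png

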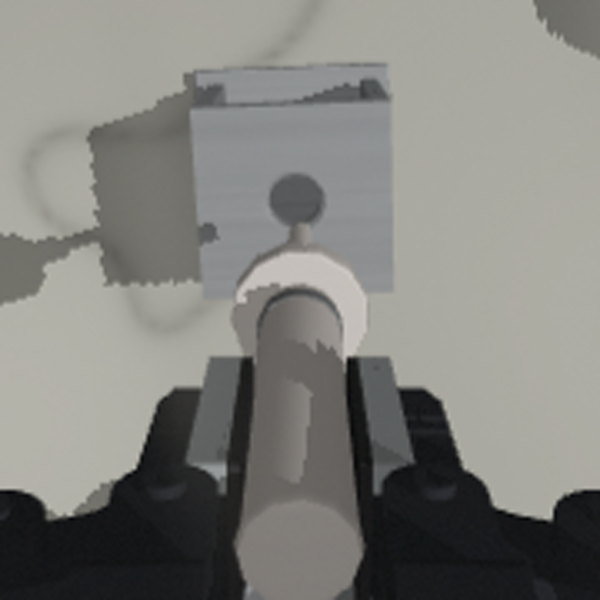

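The mirror rose by about 23 mm and is at its first stop. I'll settle, then lower part way.

```bash
python3 -m inch '[0,0,0,0,0,0,255,0,0,0,0,0,0,255,0,0,-0.02,0,0,0,255,0,0,-0.012,0,0,0,255,0,0,0,0,0,0,255,0,0,0,0,0,0,255]'
python3 - <<'E'
from h import *
grab('wrist','w5')
q=cloud('wrist','w5').reshape(-1,3); s=r.sense()['tool_pos']; print(s)
m=(np.hypot(q[:,0]-s[0],q[:,1]-s[1])<15)
for z in range(72,180,8):
    w=q[m&(q[:,2]>z)&(q[:,2]<z+8)]
    if len(w): print(z,len(w),w.mean(0).round(1),w.min(0).round(1),w.max(0).round(1))
h=q[(np.hypot(q[:,0]-586,q[:,1]-196)<50)&(abs(q[:,2]-66)<3)];print(cv2.minAreaRect(np.float32(h[:,:2])))
E
```

```text
time: 9.2
tool_pos: [585.7, 195.2, 182.1]
tcp_rot: [-180.0, -0.0, 162.3]
ft_force: [1.1, 0.5, -0.4]
finger_gap: 14.3
[586.13040985 195.49197231 182.86450978]
72 4 [582.8 194.5  79.8] [582.3 192.8  79.4] [583.2 196.4  79.9]
80 16 [583.5 195.5  83.6] [582.4 192.8  80.1] [586.  197.3  86.8]
88 16 [583.2 195.2  91.7] [582.3 192.8  88. ] [585.4 197.4  95.9]
96 1 [582.6 195.7  96.7] [582.6 195.7  96.7] [582.6 195.7  96.7]
128 24 [575.1 198.7 135.2] [571.6 184.9 134. ] [585.4 208.4 136. ]
136 668 [580.4 196.  141.1] [571.6 181.  136.1] [597.6 208.3 143.9]
144 94 [579.6 196.2 149.1] [577.2 186.8 144.1] [586.5 202.6 152. ]
152 119 [579.9 196.3 155.9] [577.1 187.  152. ] [587.8 202.2 160. ]
160 112 [579.7 196.1 164.1] [577.6 186.9 160. ] [587.8 202.2 167.9]
168 144 [579.7 196.1 172.1] [577.3 187.2 168.1] [587.6 202.3 176. ]
176 152 [579.6 196.3 180.1] [577.5 188.  176. ] [585.6 202.1 184. ]
((586.188232421875, 195.3907928466797), (60.122962951660156, 60.48623275756836), 74.8359375)
```

```bash
python3 -m inch '[0.0004,0.0003,-0.02,0,0,0,255,0,0,-0.02,0,0,0,255,0,0,-0.015,0,0,0,255,0,0,-0.007,0,0,0,255,0,0,0,0,0,0,255,0,0,0,0,0,0,255]'&& python3 -m inch '[0,0,-0.0025,0,0,0,255,0,0,0,0,0,0,255,0,0,0,0,0,0,255]' && python3 -m inch '[0,0,-0.002,0,0,0,255,0,0,0,0,0,0,255,0,0,0,0,0,0,255]'
```

```text
time: 9.85
tool_pos: [586.8, 196.2, 121.2]
tcp_rot: [180.0, 0.0, 162.4]
ft_force: [0.0, -0.8, -0.4]
finger_gap: 14.9
time: 10.15
tool_pos: [586.6, 196.2, 118.3]
tcp_rot: [180.0, 0.0, 162.4]
ft_force: [-0.5, 0.1, -0.4]
finger_gap: 14.7
time: 10.45
tool_pos: [586.3, 196.1, 115.7]
tcp_rot: [-180.0, -0.0, 162.4]
ft_force: [-0.1, -0.5, -0.6]
finger_gap: 14.8
```

```bash
python3 -m inch '[0,0,-0.001,0,0,0,255,0,0,0,0,0,0,255]'&& python3 -m inch '[0,0,-0.001,0,0,0,255,0,0,0,0,0,0,255]' && python3 -c "
from h import *
grab('wrist','w6');q=cloud('wrist','w6').reshape(-1,3);m=(np.hypot(q[:,0]-583,q[:,1]-196)<14)
print(np.histogram(q[m][:,2],bins=range(60,90,2)))"
```

```text
time: 10.65
tool_pos: [586.5, 196.2, 115.5]
tcp_rot: [180.0, 0.0, 162.4]
ft_force: [-1.8, -1.1, 4.7]
finger_gap: 14.7
time: 10.85
tool_pos: [586.8, 196.2, 115.5]
tcp_rot: [180.0, 0.1, 162.4]
ft_force: [-4.1, -1.4, 11.2]
finger_gap: 14.5
(array([  0,   0,  27, 202,  33,  30,  73, 501,  23,  12,  15,  27,  53,
        26]), array([60, 62, 64, 66, 68, 70, 72, 74, 76, 78, 80, 82, 84, 86, 88]))
```

The collar top is at z≈74–75 with contact force, so it's seated. I'll release slowly and rise.

```bash
python3 -m inch '[0,0,0.0015,0,0,0,255,0,0,0,0,0,0,200,0,0,0,0,0,0,120,0,0,0,0,0,0,0,0,0,0,0,0,0,0,0,0,0,0,0,0,0,0,0,0,0,0,0,0,0,0,0,0,0,0,0]' && python3 -m inch '[0,0,0.02,0,0,0,0,0,0,0.04,0,0,0,0,0,0,0.05,0,0,0,0,0,0,0.04,0,0,0,0,0,0,0,0,0,0,0,0,0,0,0,0,0,0]'
python3 - <<'E'
from h import *
grab('wrist','w7'); cv2.imwrite('pics/w7b.png',cv2.imread('pics/w7.png'))
q=cloud('wrist','w7').reshape(-1,3); m=(np.hypot(q[:,0]-586,q[:,1]-196)<16)
for a,b in((72,78),(100,130),(150,160)):
    w=q[m&(q[:,2]>a)&(q[:,2]<b)]; print(a,len(w),w.mean(0).round(1),cv2.minEnclosingCircle(np.float32(w[:,:2])))
grab('side','side3')
q=cloud('side','side3').reshape(-1,3); m=(abs(q[:,0]-497)<12)&(q[:,1]<-125)&(q[:,1]>-220)&(q[:,2]>80)&(q[:,2]<230); print(np.percentile(q[m][:,2],[50,95,99]))
print(r.sense()['joint_pos'])
E
```

```text
time: 11.7
tool_pos: [586.4, 196.1, 115.3]
tcp_rot: [-180.0, 0.0, 162.4]
ft_force: [-0.2, -0.0, 0.2]
finger_gap: 85.8
time: 12.3
tool_pos: [587.2, 196.3, 267.1]
tcp_rot: [179.9, 0.2, 162.4]
ft_force: [-0.5, -0.1, 0.1]
finger_gap: 85.8
72 202 [582.2 196.8  74.7] ((586.5057983398438, 195.65780639648438), 13.69131851196289)
100 87 [580.8 197.3 116.2] ((586.033203125, 195.8013916015625), 7.773331642150879)
150 243 [585.8 195.6 156.3] ((586.5545654296875, 195.54649353027344), 7.914652347564697)
[152.93596135 183.39892206 184.62650674]
[ 1.37401436e+01  9.67953606e+00  7.94784915e+01  8.27624499e-04
  9.09708659e+01 -5.86203532e+01]
```

View pics/w7b.png

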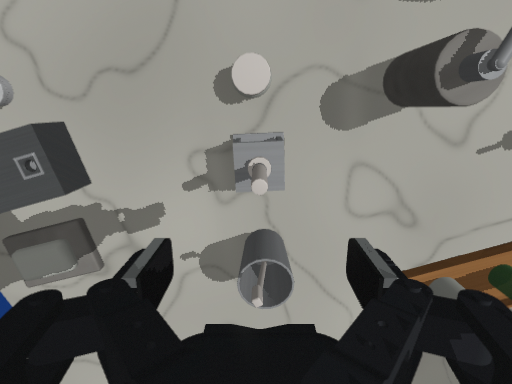

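The flosser stands upright at (586.5,195.7), and the mirror is at its first stop (top 184.6). Now over to the mirror, turning the fingers along x.

```bash
python3 -m inch '[-0.01,-0.0408,0,0,0,-8.27,0,-0.01,-0.0408,0,0,0,-8.27,0,-0.01,-0.0408,0,0,0,-8.27,0,-0.01,-0.0408,0,0,0,-8.27,0,-0.01,-0.0408,0,0,0,-8.27,0,-0.01,-0.0408,0,0,0,-8.27,0,-0.01,-0.0408,0,0,0,-8.27,0,-0.01,-0.0408,0,0,0,-8.27,0,-0.01,-0.0408,0,0,0,-8.27,0,0,0,0,0,0,0,0]' && python3 -m inch '[0,0,0,0,0,0,0,0,0,0,0,0,0,0,0,0,0,0,0,0,0]'
python3 - <<'E'
from h import *
grab('wrist','w8')
q=cloud('wrist','w8').reshape(-1,3); m=(abs(q[:,0]-497)<25)&(q[:,1]<-120)&(q[:,1]>-225)&(q[:,2]>120)&(q[:,2]<200)
w=q[m]; print(len(w),w.min(0),w.max(0),cv2.minAreaRect(np.float32(w[:,:2])))
t=w[w[:,2]>177];print(len(t),t.mean(0),cv2.minAreaRect(np.float32(t[:,:2])))
print(r.sense()['tool_pos'],r.sense()['tcp_rot'],r.sense()['joint_pos'])
E
```

```text
time: 13.4
tool_pos: [494.0, -175.1, 262.9]
tcp_rot: [-179.8, 0.0, 87.4]
ft_force: [0.7, 0.1, -0.1]
finger_gap: 85.3
time: 13.7
tool_pos: [496.5, -169.8, 264.7]
tcp_rot: [-179.9, -0.0, 88.1]
ft_force: [0.4, 0.6, 0.3]
finger_gap: 85.3
1638 [ 490.05102038 -213.6058526   137.92190567] [ 506.64994104 -128.92801262  185.27979877] ((498.3148193359375, -171.20513916015625), (84.41569519042969, 14.540989875793457), 88.01203155517578)
947 [ 498.2672488  -171.64589852  181.6342997 ] ((498.4442138671875, -172.7891082763672), (50.108245849609375, 14.24155330657959), 87.76417541503906)
[ 496.59036845 -169.82669752  264.90312492] [-1.79967687e+02 -2.33690590e-02  8.80810732e+01] [-2.44848066e+01 -4.88234235e+00  9.43191788e+01  9.18047812e-03
  9.06019703e+01 -2.25657930e+01]
```

```bash
python3 -m inch '[0.0017,-0.002,-0.03,0,0,0,0,0,0,-0.035,0,0,0,0,0,0,-0.035,0,0,0,0,0,0,-0.025,0,0,0,0,0,0,0,0,0,0,0,0,0,0,0,0,0,0]' && python3 -m inch '[0,0,0,0,0,0,255,0,0,0,0,0,0,255,0,0,0,0,0,0,255,0,0,0,0,0,0,255,0,0,0,0,0,0,255,0,0,0,0,0,0,255,0,0,0,0,0,0,255,0,0,0,0,0,0,255]' 70 && python3 -m inch '[0,0,0.01,0,0,0,255,0,0,0.01,0,0,0,255,0,0,0.01,0,0,0,255,0,0,0,0,0,0,255,0,0,0,0,0,0,255]'
```

```text
time: 14.35
tool_pos: [498.2, -172.4, 140.7]
tcp_rot: [-180.0, -0.0, 88.0]
ft_force: [1.2, 0.5, 0.3]
finger_gap: 85.4
time: 15.15
tool_pos: [498.0, -173.2, 140.3]
tcp_rot: [-180.0, 0.0, 87.9]
ft_force: [-1.9, -1.6, 0.1]
finger_gap: 13.3
time: 15.65
tool_pos: [497.9, -173.2, 170.6]
tcp_rot: [-180.0, 0.0, 87.9]
ft_force: [-1.0, -2.4, -2.1]
finger_gap: 12.9
```

```bash
python3 -m inch '[0,0,0.01,0,0,0,255,0,0,0.01,0,0,0,255,0,0,0.007,0,0,0,255,0,0,0,0,0,0,255,0,0,0,0,0,0,255]' && python3 -m inch '[0,0,0.002,0,0,0,255,0,0,0,0,0,0,255,0,0,0,0,0,0,255]' && python3 -m inch '[0,0,0.001,0,0,0,255,0,0,0,0,0,0,255,0,0,0,0,0,0,255]'
```

```text
time: 16.15
tool_pos: [497.9, -173.1, 197.1]
tcp_rot: [-180.0, 0.0, 87.9]
ft_force: [-0.8, -2.4, -5.1]
finger_gap: 13.1
time: 16.45
tool_pos: [497.9, -173.1, 199.1]
tcp_rot: [-180.0, -0.0, 87.9]
ft_force: [-0.2, -3.7, -5.1]
finger_gap: 12.9
time: 16.75
tool_pos: [497.9, -173.2, 200.2]
tcp_rot: [-180.0, 0.0, 87.9]
ft_force: [-2.2, -3.9, -5.6]
finger_gap: 12.9
```

```bash
python3 -m inch '[0,0,0.001,0,0,0,255,0,0,0,0,0,0,255,0,0,0,0,0,0,255]' && python3 -m inch '[0,0,0.0005,0,0,0,255,0,0,0,0,0,0,255,0,0,0,0,0,0,255]'
python3 - <<'E'
from h import *
grab('side','side4')
q=cloud('side','side4').reshape(-1,3)
for xy,z0,z1,rad in(((497,-171),60,245,48),):
    m=(abs(q[:,0]-497)<9)&(abs(q[:,1]-xy[1])<50)&(q[:,2]>85)&(q[:,2]<260); print('mirror z pct',np.percentile(q[m][:,2],[1,5,50,95,99]))
m=(np.hypot(q[:,0]-586,q[:,1]-196)<16)&(q[:,2]>150)&(q[:,2]<165);print('flosser top',q[m].mean(0),m.sum())
grab('top','top4')
a=cv2.imread('pics/side4.png')[60:300,130:450];cv2.imwrite('pics/s4b.png',cv2.resize(a,(800,600)))
E
```

```text
time: 17.05
tool_pos: [498.0, -173.1, 201.3]
tcp_rot: [-180.0, 0.0, 87.9]
ft_force: [-1.9, -4.3, -5.3]
finger_gap: 13.2
time: 17.35
tool_pos: [497.9, -173.1, 201.8]
tcp_rot: [-180.0, -0.0, 87.9]
ft_force: [-3.3, -4.3, -6.2]
finger_gap: 13.3
mirror z pct [ 85.78143942  93.54725423 197.17955038 241.99153145 252.58115251]
flosser top [585.1824985  198.48999599 154.59403615] 40
```

View pics/s4b.png

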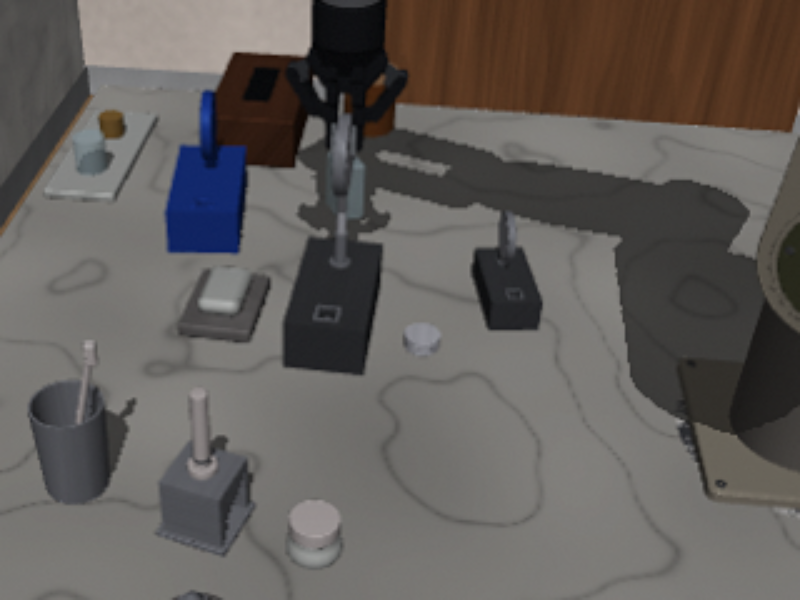

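The mirror is gripped high on its mast at (343,160), and the flosser is standing at (200,430). The end stop hasn't clearly been felt, so I'll continue until the force jumps.

```bash
python3 -m inch '[0,0,0.001,0,0,0,255,0,0,0,0,0,0,255,0,0,0,0,0,0,255]' && python3 -m inch '[0,0,0.001,0,0,0,255,0,0,0,0,0,0,255,0,0,0,0,0,0,255]'
python3 - <<'E'
from h import *
P=cloud('side','side4')
m=(abs(P[...,0]-497)<9)&(abs(P[...,1]+171)<48)&(P[...,2]>62)&(P[...,2]<215)
for z in range(120,215,5):
    k=m&(P[...,2]>=z)&(P[...,2]<z+5)
    if k.any(): print(z,k.sum(),P[k][:,1].min().round(),P[k][:,1].max().round(),end=' | ')
E
```

```text
time: 17.75
tool_pos: [497.9, -173.1, 202.7]
tcp_rot: [-180.0, -0.0, 87.9]
ft_force: [-2.3, -3.7, -6.7]
finger_gap: 13.0
time: 18.05
tool_pos: [497.9, -173.1, 202.7]
tcp_rot: [-180.0, -0.0, 87.9]
ft_force: [0.4, -5.8, -12.9]
finger_gap: 13.2
120 4 -171.0 -167.0 | 125 6 -172.0 -166.0 | 130 5 -170.0 -166.0 | 135 7 -171.0 -165.0 | 140 5 -175.0 -167.0 | 145 6 -174.0 -166.0 | 150 1 -166.0 -166.0 | 155 1 -177.0 -177.0 | 160 2 -175.0 -157.0 | 165 8 -198.0 -141.0 | 170 8 -194.0 -136.0 | 175 11 -193.0 -132.0 | 180 9 -191.0 -133.0 | 185 11 -191.0 -129.0 | 190 14 -168.0 -127.0 | 195 12 -144.0 -127.0 | 200 12 -166.0 -126.0 | 205 13 -166.0 -128.0 | 210 11 -160.0 -129.0 |
```

The end stop is felt: 12.9 N, with no further travel. I'll check that it holds, compare the scene with the start, and hand in.

```bash
python3 -m inch '[0,0,0,0,0,0,255,0,0,0,0,0,0,255,0,0,0,0,0,0,255,0,0,0,0,0,0,255,0,0,0,0,0,0,255]' && python3 - <<'E'
from h import *
P=cloud('top','top4').reshape(-1,3);Q=cloud('top','top0').reshape(-1,3)
for n,u in dict(tumbler=(318,215),dispenser=(188,292),jar=(290,328),tin=(453,371),soap=(468,258),perfume=(600,312)).items():
    c=onz('top','top0',[[u[0]*.64,u[1]*.64]],30)[0]
    f=lambda A:np.median(A[(np.hypot(A[:,0]-c[0],A[:,1]-c[1])<60)&(A[:,2]>12)],0).round(1)
    print(n,f(Q),f(P))
r.hand_in(); print('done')
E
```

```text
time: 18.55
tool_pos: [497.9, -173.1, 202.7]
tcp_rot: [-180.0, -0.0, 87.9]
ft_force: [0.7, -5.6, -12.7]
finger_gap: 13.5
tumbler [723.9 161.2  70.5] [723.3 161.1  69.5]
dispenser [538.1 400.7 119.3] [538.4 401.2 119.4]
jar [479.  215.8  41.5] [478.8 215.5  41.9]
tin [ 397.  -104.    18.3] [408.  -71.8 627.6]
soap [ 623.3 -139.9   21.5] [ 626.4 -131.6   24.1]
perfume [ 507.2 -382.    80.4] [ 508.3 -402.2  108. ]
the job is handed in; nothing more can be done
done
```

The whole task was carried out and handed in at 18.6 s of the 62 s. The hand-in gives no verdict.

- **Button:** I took the flosser from its stand and pressed the recessed button until it bottomed out (10–16 N), holding it for about 1 s. The mirror rose about 23 mm to its first stop.
- **Flosser:** it went back into its stand and was released. The collar top measured z ≈ 74.7 mm, upright, within about 1 mm of the hole. After the mirror was lifted it was still standing.
- **Mirror:** I pinched it with 70 N and pulled it up about 62 mm until the end stop was felt. The wrist force jumped from 6.7 N to 12.9 N with no further travel. The last reading was steady over 0.5 s at −12.7 N, with the fingers still gripping.
- **Other things:** in the last top view the tumbler, dispenser and jar were within about 1 mm of their starting positions.
- **Checks that disagreed:** that check gave no usable answer for the tin, soap dish and perfume bottle, probably because the arm was in view. The last side picture shows all three apparently in place, and nothing was felt touching them.
- **Lift distance:** the arm rose about 62 mm against the 60 mm nominal, so there may have been 1–2 mm of slip or play in the grip. I had no direct reading of the mirror's height.

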